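Unlatch a transport case and unclip the vial inside

ROBOT

A 6-joint arm with a two-finger parallel gripper is mounted at the origin on a cart in front of the work surface, level with it; the furniture and walls round the work are solid. World frame = base frame: x ahead of the robot, y to its left, z up, the work surface at z = 0. Lengths are in m, angles in rad, forces in N, time in s.
With the tool pointing down it reaches from about 0.275 to 0.725 m from the base axis. Payload 15.9 kg.
Tool frame: the origin (TCP) lies midway between the tips of the shut fingers; the grasp point (between the pads) lies 19 mm behind it (bot.hold_point_z is the distance from the TCP to the grasp point, in m); y points along the fingers, z is the direction in which the jaws open and shut, and the axes are right-handed (so a half turn about y gives the same grasp; the last joint's range is limited). The gripper opens to 85 mm and grips with 20 to 120 N. Pads are 22 mm wide; open, the fingers measure 114 mm over their backs; the gripper's body (76 mm by 85 mm) begins 54 mm behind the grasp point. The pads swing forward as they close: fully open they stand 13 mm farther back than shut.
Start: joints at [-1.109, 0.213, -0.034, 1.323, 0, 1.571], TCP at [0.223, -0.448, 0.231] pointing down, gripper open.
Joint ranges: [-2.98, 2.98], [-0.74, 1.72], [-1.14, 1.35], [-2.1, 2.04], [-1.57, 1.44], [-3.14, 3.14]. Speed limits (rad/s): [1.89, 1.89, 2.39, 2.57, 3.14, 3.14].

INTERFACE

Orientations are given as a 3x3 rotation matrix whose columns are the frame's x, y, z axes.
In Python, from cell import bot gives the robot as it stands. The module is installed in compiled form; this text tells all that it offers.
- The arm moves only by the tool send_rows, never from a script. Its argument "rows" is text: rows parted by semicolons, each of 7 numbers parted by spaces: the shift along the world's x, y, z as a fraction of full scale, then the turn, a rotation vector about the world's x, y, z as a fraction of full scale, then the gripper command: -1 is shut, 1 is fully open, values between are in proportion. In form: tx ty tz ax ay az hand; .... A call has exactly 10 rows; each row is the pose to reach, as a shift and turn from the pose commanded when the call began, turning the shorter way round; what a row does not reach only later rows make up. Full scale, the value 1, is 20 cm for a shift and pi rad for a turn. A row lasts 1/12 s, in which the tool goes at most 41.7 mm and 7.16 degrees, less where a joint would pass 70% of its speed; a pose out of reach is approached as far as the arm can. A call with a number of a shift or a turn outside -1 to 1 is refused whole. A call with a gripper value outside its range is refused whole. The fingers move at their own pace and stop on an object; "force" is the grip in N (left out, the last holds). Time passes only in rows, so rows that repeat a pose let the fingers close, or fill a call up. It gives the time, the measured TCP pose, the force and the opening at its end, in the units of the state.
- bot.get_state(): the state, without advancing time (a new reading comes with each control period).
- bot.read_camera(name): name is "side" or "top"; returns (picture, depth): 480x640x3 uint8, blue, green, red; 480x640 float32, m along the optical axis (not along the pixel's ray), 0 where there is no reading.
- bot.camera_params(name): a dict with "K" (3x3 intrinsics, pixels), "k1" (the pictures are not rectified: a ray, as slopes to the right and down, at radius r is drawn at 1 + k1 r^2 times it, then the intrinsics apply), "world_to_cam" (4x4, takes a point from world to camera coordinates). Camera axes: x right, y up, looking along -z (the intrinsics and any distortion apply to the point x, -y, -z); pixel columns grow to the right and rows downward; lengths in m; the calibration is good to about 2 mm. A picture is of the moment at which its call begins. camera_params takes no time and is no camera call.
- bot.hand_in(): hands the job in, once; it reports no verdict.
Trained networks look in the newest picture that a camera, given by its name, has taken for a name from the list of things; names that differ only in an ending like _2 or _b are one class to them, and where a whole thing is asked for, a point or a joint stands for the part that bears it (a point fixed in the world has none). Each returns a list of dicts, best first, with "confidence" (0 to 1); they miss things now and then, are a little off and sometimes report something else, mostly with a low value. They report only what shows in the picture. A call takes as long as a camera call.
- bot.search_frame(name, camera): "location" ([x, y, z] in m, in world coordinates, good to about 4 mm: the middle of the surface that is visible of it).
- bot.masks_of(name, camera): "mask" (480x640 bool, what is visible of it).
The state is a dict: "t": time; "joint_positions": joint angles; "joint_vel": joint speeds; "tau": joint torques, N m; "position": TCP position; "tcp_rot": TCP orientation; "contact_force": force on the tool from outside, world axes, zero at the start; "moment": the same for the moment, N m; "grip_width": opening from 0.0 (shut) to 1.0 (fully open).
Only numpy, scipy, OpenCV 4.12 (cv2) and the standard library are available. Lean on these libraries where they do the work, as an engineer would, in place of code of your own. Each camera call takes 0.05 s, during which the arm holds its last target. There are 200 camera calls.

TASK

The vial clipped inside the shut transport case is wanted: flip the over-centre latch lever on the front of the case right over, raise the lid all the way to its stop, and pull the vial up out of its two spring clips. Set it down, without dropping it, lying flat inside the shallow steel tray, and leave the case with its latch and lid open. Do not knock or shift the jar, the tub and the cup that stand about.

Things in the scene. Friction and masses are not known exactly. Their poses are not given: they have to be found in the camera images.
- case: Grey plastic transport case, fixed: 140 mm deep (its x), 140 wide (y), 130 high without lid. Origin: centre of its underside; x points from the latch front to the hinge at the back, y to its left, z up. The front faces roughly the robot. A black liner fills it up to 90 mm. The shut lid is a plate 10 mm thick on top (top face at 140 mm).
- latch_lever (a joint): Steel over-centre lever on the case's front, in rad: 0 shut (hangs down along the front), 1.6 fully open (stands out to the front; its end moves out, then up). Up to 0.6 a spring (about 5 N at the paddle) pulls it back shut; beyond 0.6 it snaps on to 1.6 and stays. It moves a claw that holds the lid down while shut.
- lever_pivot (a point): Pivot axis of the lever, level, parallel to the case's y, at (-79, 10, 114) mm in the case frame.
- lever_grip (a point): Centre of the lever's paddle: 26 mm wide along the case's y (pinch it across that width), 32 long, 9 thick. Shut it is at (-95, 10, 66) mm in the case frame, 25 mm in front of the front face; 50.6 mm from the pivot, about which it swings in the case's x-z plane. The paddle may turn between the fingers as it swings.
- lid (a joint): Lid hinge in rad: 0 shut, 0.96 at its stop (55 degrees), where the lid still overhangs the back half of the case, so that only a hand leaning 20 to 40 degrees towards the case's front gets in beneath it. Stiff hinge: it stays where it is left; raising it by the tongue takes 3 to 4 N.
- lid_hinge (a point): Lid hinge line, parallel to the case's y, at (70, 0, 130.5) mm in the case frame.
- lid_tongue (a point): Middle of the black grip tongue on the lid's front edge, right of the latch: 26 mm wide along the case's y (pinch it across that width), 10 thick, standing 30 mm out from the lid's edge; this point is 16 mm out. Shut it is at (-88, -48, 135.5) mm in the case frame, 158 mm from the hinge line. It may turn between the fingers as the lid swings.
- clip: Steel base plate (80 x 24 x 4 mm) with two C-shaped spring clips, fixed on the liner, x axis parallel to the case's. Origin: centre of its underside. The clips, 10 mm long and 27 wide, stand at x = -31 and +31 mm and rise 22 mm above the origin, mouths up; 52 mm free between them. Pulling the vial straight up takes 6 to 11 N, then within a few mm it snaps free.
- vial_mid (a point): The vial to move: slim round tube with cap, 90 mm long, body 18 mm across, cap 21 mm across and 12 long, 30 g. It lies level along the clip's x, cap to the back. This point is on its axis midway between the clips, 41 mm from its bottom end: the place to grip, across its thickness. In the clips it is 13 mm above the clip's origin.
- vial: The same vial; origin at the centre of its bottom end, its z axis along the tube towards the cap.
- tray: Shallow rectangular steel tray, open above, fixed to the worktop: 140 mm (its x) x 90 mm (its y), 18 mm high, walls and floor 2.5 mm. Origin: centre of its underside.
- jar: Bystander: dark screw-cap jar, 64 mm across and 110 mm high, loose, stands between case and tray. Origin: centre of its underside.
- tub: Bystander: white test-strip tub, 48 x 44 mm and 107 mm high, loose, stands between case and tray (jar and tub may change places). Origin: centre of its underside.
- cup: Bystander: sample cup with lid, 51 mm across and 63 mm high, loose, stands in front of the case on the left. Origin: centre of its underside.

How it is judged:
By the outcome, as a careful person would: the job done as asked, in the order asked, and still so for the second after the job is handed in, with the robot touching nothing.
It also fails if it takes over 72 s, if anything falls off the work surface, if the arm or the gripper's body presses on something with over 40 N, if the wrist force passes 120 N, or if a joint passes its speed limit or range.

## Working session

There is one attempt and no reset: what is moved stays moved. The work goes in short steps, Python scripts to look and compute and a tool call to move; the robot and the scene stay as the last step left them, time stands still between calls to the robot, and variables do not carry over. Pictures are saved under pics/ and viewed, about 8 in all and at most 12, crops included, and the job is handed in when it is done.

Besides the shell and the picture viewer there is one more tool, called after "Emit:" by a JSON object that holds its "method" and its "body". send_rows: Moves the arm, as the interface text tells. Its arguments: {"type":"object","properties":{"rows":{"type":"string"},"force":{"type":"number"}},"required":["rows"]}

```bash
mkdir -p pics; cat > h.py <<'E'
from cell import bot
import numpy as np, cv2
def pix2world(cam,uv,d):
    p=bot.camera_params(cam);K=np.array(p["K"]);T=np.linalg.inv(np.array(p["world_to_cam"]))
    uv=np.atleast_2d(uv).astype(float);d=np.atleast_1d(d)
    q=cv2.undistortPoints(uv.reshape(-1,1,2),K,np.array([p["k1"],0,0,0.])).reshape(-1,2)
    c=np.c_[q[:,0]*d,-q[:,1]*d,-d,np.ones(len(d))]
    return (c@T.T)[:,:3]
def world2pix(cam,P):
    p=bot.camera_params(cam);P=np.atleast_2d(P)
    c=np.c_[P,np.ones(len(P))]@np.array(p["world_to_cam"]).T
    q=c[:,:2]/-c[:,2:3]*[1,-1];r=(q**2).sum(1,keepdims=True);q=q*(1+p["k1"]*r)
    K=np.array(p["K"]);return q@K[:2,:2].T+K[:2,2]
def cloud(cam,mask,d):
    v,u=np.nonzero(mask&(d>0));return pix2world(cam,np.c_[u,v],d[v,u])
E
cat > look.py <<'E'
from h import *
names="case lever_grip lid_tongue tray jar tub cup".split()
for cam in("side","top"):
    im,d=bot.read_camera(cam);cv2.imwrite(f"pics/{cam}0.png",im);np.save(f"{cam}0.npy",d)
    for n in names:
        for r in bot.search_frame(n,cam)[:2]: print(cam,n,np.round(r["location"],3),round(r["confidence"],2))
    p=bot.camera_params(cam);print(np.round(np.linalg.inv(p["world_to_cam"])[:3,3],2))
s=bot.get_state();print(s["t"],s["position"],np.round(s["tcp_rot"],2),s["contact_force"],bot.hold_point_z)
E
python3 look.py; python3 -c "
import cv2,numpy as np
"
```

```text
side case [0.588 0.185 0.122] 0.62
side lever_grip [0.519 0.131 0.081] 0.85
side lid_tongue [0.602 0.143 0.14 ] 0.82
side tray [ 0.414 -0.249  0.005] 0.78
side jar [ 0.38  -0.022  0.072] 0.88
side jar [ 0.478 -0.03   0.064] 0.64
side tub [ 0.481 -0.034  0.068] 0.76
side tub [0.518 0.132 0.081] 0.34
side cup [0.363 0.244 0.066] 0.85
side cup [ 0.382 -0.021  0.072] 0.56
[0.15 0.83 0.74]
top case [0.598 0.123 0.142] 0.73
top lever_grip [0.523 0.126 0.082] 0.63
top lid_tongue [0.611 0.135 0.138] 0.69
top tray [ 0.417 -0.238 -0.001] 0.62
top tray [0.521 0.124 0.084] 0.41
top jar [ 0.385 -0.046  0.113] 0.92
top tub [ 0.481 -0.05   0.108] 0.61
top cup [0.368 0.227 0.063] 0.6
[ 0.38 -0.06  0.95]
0.8 [ 0.22277563 -0.44762924  0.23133117] [[-0.9   0.    0.45]
 [-0.45 -0.   -0.9 ]
 [-0.   -1.    0.  ]] [-0.20470634 -0.28489958  0.07079898] 0.0187
```

View pictures.

View pics/side0.png

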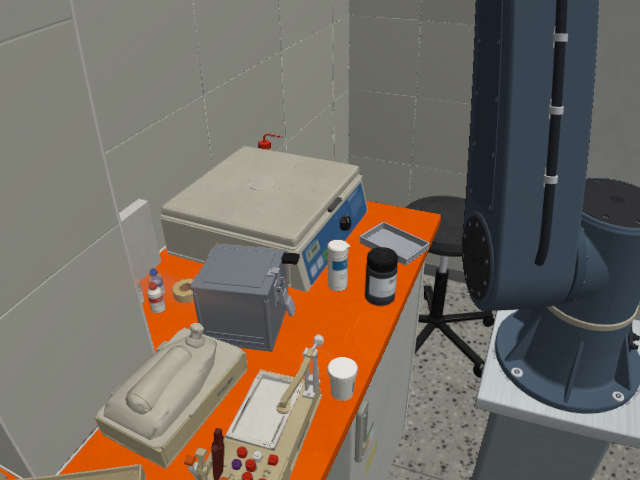

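View pics/top0.png

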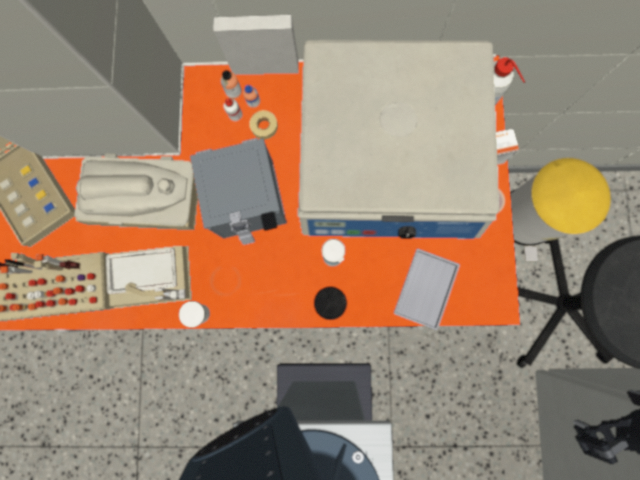

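```bash
cat > fit.py <<'E'
from h import *
im,d=bot.read_camera("top")
for n,zr in(("case",(.128,.15)),("tray",(-.01,.03)),("lid_tongue",(.12,.15)),("lever_grip",(.04,.13)),("jar",(.1,.13)),("tub",(.095,.12)),("cup",(.05,.08))):
    r=bot.masks_of(n,"top")
    if not r: print(n,"none");continue
    P=cloud("top",r[0]["mask"],d);P=P[(P[:,2]>zr[0])&(P[:,2]<zr[1])]
    b=cv2.minAreaRect(P[:,:2].astype(np.float32)*1000)
    print(n,len(P),np.round(b[0],1),np.round(b[1],1),round(b[2],1),np.round(P.mean(0),4), np.round(P.min(0),3),np.round(P.max(0),3))
# big device: points above table right-back
u,v=np.meshgrid(np.arange(640),np.arange(480));A=cloud("top",np.ones_like(d,bool),d)
S=A[(A[:,2]>.1)&(A[:,0]>.5)&(A[:,0]<.95)&(A[:,1]<.03)&(A[:,1]>-.35)]
print("device",S.min(0),S.max(0)); 
for y in(0,.02,-.05,-.2):
    q=S[abs(S[:,1]-y)<.006]; print(y,len(q),q[:,0].min() if len(q) else 0, q[:,2].max() if len(q) else 0)
q=A[(A[:,2]>.02)&(A[:,0]>.45)&(A[:,0]<.65)&(A[:,1]>.2)&(A[:,1]<.5)];print("left",q.min(0),q.max(0))
big=cv2.resize(im[110:340,160:480],(800,575),interpolation=cv2.INTER_CUBIC)
cv2.imwrite("pics/top_crop.png",big)
E
python3 fit.py
```

```text
case 6094 [603.5 129.9] [180.3 144.8] 12.5 [0.6103 0.1286 0.1406] [0.524 0.047 0.129] [0.701 0.218 0.15 ]
tray 3287 [ 418.6 -242. ] [ 97.5 149. ] 68.7 [ 0.4177 -0.2409  0.0042] [ 0.337 -0.306 -0.006] [ 0.502 -0.171  0.024]
lid_tongue 5996 [601.4 129.3] [176.2 144.8] 12.6 [0.6105 0.1285 0.1406] [0.524 0.047 0.12 ] [0.7   0.218 0.149]
lever_grip 187 [523.1 121.4] [22.4 25.7] 12.1 [0.5218 0.1214 0.0786] [0.51  0.108 0.052] [0.533 0.135 0.105]
jar 864 [391.2 -43.1] [59.2 60.6] 89.2 [ 0.3907 -0.0433  0.1078] [ 0.361 -0.073  0.102] [ 0.421 -0.013  0.113]
tub 434 [489.2 -50.1] [41.6 42.2] 89.1 [ 0.4887 -0.0512  0.1048] [ 0.468 -0.071  0.095] [ 0.51  -0.029  0.11 ]
cup 541 [373.4 229. ] [49.9 48. ] 60.6 [0.3731 0.2282 0.0617] [0.349 0.205 0.051] [0.398 0.255 0.068]
device [ 0.50001988 -0.34999393  0.10000029] [0.94526121 0.02995287 0.20181149]
0 1179 0.5495364410086538 0.20025754124874018
0.02 292 0.5560298051575735 0.20181149287178002
-0.05 1385 0.5000455019549859 0.19955633835085906
-0.2 1327 0.5369089170269262 0.19091294532677716
left [0.45001884 0.20002219 0.0200026 ] [0.64995535 0.49996404 0.14296524]
```

View pics/top_crop.png

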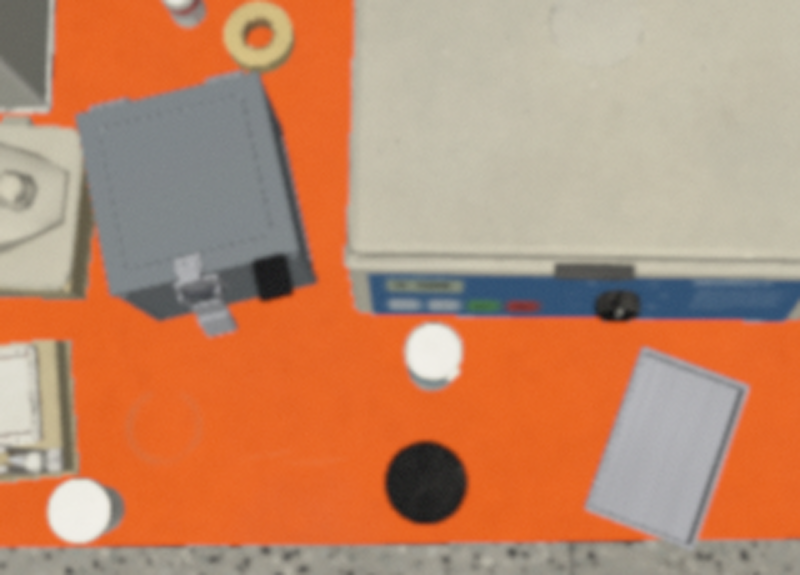

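```bash
cat > fit2.py <<'E'
from h import *
d=np.load("top0.npy");im=cv2.imread("pics/top0.png")
from scipy.optimize import minimize
bot.read_camera("top")
r=bot.masks_of("case","top")[0]["mask"];P=cloud("top",r,d);L=P[(P[:,2]>.133)&(P[:,2]<.15)]
print("ztop",np.median(L[:,2]))
for deg in(11.5,12.5,13.5):
    a=np.radians(deg);R=np.array([[np.cos(a),-np.sin(a)],[np.sin(a),np.cos(a)]])
    Q=L[:,:2]@R  # case-axes coords
    # edges by strips
    m=np.median(Q,0)
    xb=[Q[abs(Q[:,1]-m[1]-o)<.006,0].max() for o in np.arange(-.05,.051,.02)]
    xf=[Q[abs(Q[:,1]-m[1]-o)<.006,0].min() for o in np.arange(-.05,.061,.02)]
    yl=[Q[abs(Q[:,0]-m[0]-o)<.006,1].max() for o in np.arange(-.05,.051,.02)]
    yr=[Q[abs(Q[:,0]-m[0]-o)<.006,1].min() for o in np.arange(-.05,.051,.02)]
    print(deg,*[np.round(np.array(v)*1000,0) for v in(xb,xf,yl,yr)])
    c=np.array([np.median(xb)-.07,(np.median(yl)+np.median(yr))/2]);print(" c",R@c)
E
python3 fit2.py
```

```text
ztop 0.14076281377692823
11.5 [706. 705. 700. 702. 703. 704.] [528. 530. 557. 551. 556. 556.] [77. 78. 77. 79. 79. 79.] [-66. -66. -65. -65. -65. -64.]
 c [0.61971303 0.1326201 ]
12.5 [705. 705. 700. 702. 704. 706.] [527. 529. 557. 551. 557. 557.] [67. 67. 66. 68. 67. 67.] [-76. -76. -76. -76. -76. -76.]
 c [0.62018512 0.1329644 ]
13.5 [704. 704. 699. 702. 704. 706.] [526. 527. 557. 551. 557. 557.] [57. 57. 55. 57. 56. 56.] [-86. -87. -87. -87. -88. -88.]
 c [0.61999187 0.13310647]
```

Emit:
{"method": "send_rows", "body": {"rows": ".03 .09 .01 0 0 .03 1;.06 .18 .02 0 0 .06 1;.09 .27 .03 0 0 .09 1;.12 .36 .04 0 0 .12 1;.15 .45 .05 0 0 .15 1;.18 .54 .06 0 0 .18 1;.21 .63 .07 0 0 .21 1;.24 .72 .08 0 0 .24 1;.27 .81 .09 0 0 .27 1;.3 .9 .1 0 0 .3 1", "force": 40}}

```text
t: 2.13
position: [0.2829, -0.2668, 0.2515]
tcp_rot: [[-0.161, 0.0, 0.987], [-0.987, -0.0, -0.161], [0.0, -1.0, 0.0]]
contact_force: [0.1, -0.1, -0.3]
grip_width: 0.996
```

Emit:
{"method": "send_rows", "body": {"rows": ".03 .09 0 0 0 .03 .5;.06 .18 0 0 0 .06 .5;.09 .27 0 0 0 .09 .5;.12 .36 0 0 0 .12 .5;.15 .45 0 0 0 .15 .5;.18 .54 0 0 0 .18 .3;.21 .63 0 0 0 .21 .2;.24 .72 0 0 0 .24 .2;.27 .81 0 0 0 .27 .2;.3 .9 0 0 0 .3 .2"}}

```text
t: 2.97
position: [0.3429, -0.0867, 0.2514]
tcp_rot: [[0.704, 0.0, 0.711], [-0.711, -0.0, 0.704], [0.0, -1.0, 0.0]]
contact_force: [0.0, -0.8, 0.3]
grip_width: 0.599
```

```bash
cat > go.py <<'E'
import sys
from h import *
from scipy.spatial.transform import Rotation as Ro
C=np.array([.615,.132,0]);yaw=np.radians(12.5)
W=Ro.from_euler("z",yaw).as_matrix()
def pose(c,p,tcp=False,back=0):  # c case mm, p pitch down deg
    p=np.radians(p);Y=np.cos(p)*W[:,0]-np.sin(p)*W[:,2];Z=W[:,1]
    R=np.c_[np.cross(Y,Z),Y,Z];t=C+W@(np.array(c)/1000.)-back/1000*Y
    return (t if tcp else t+bot.hold_point_z*Y),R
def rel(t,R,s=None):
    s=s or bot.get_state();D=R@np.array(s["tcp_rot"]).T
    return np.round((t-s["position"])/.2,3),np.round(Ro.from_matrix(D).as_rotvec()/np.pi,3)
def st():
    s=bot.get_state();print("t",round(s["t"],2),"pos",np.round(s["position"],4),"F",np.round(s["contact_force"],1),"w",round(s["grip_width"],3),"q",np.round(s["joint_positions"],2));print(" case xyz",np.round(W.T@(np.array(s["position"])-C)*1000,1),"Y in case",np.round(W.T@np.array(s["tcp_rot"])[:,1],3),"Z",np.round(W.T@np.array(s["tcp_rot"])[:,2],3))
E
python3 -c "
from go import *
st();print(rel(*pose((-95,10,66),45,back=80)));print(rel(*pose((-95,10,66),45)))"
```

```text
t 2.97 pos [ 0.3429 -0.0867  0.2514] F [ 0.  -0.8  0.3] w 0.599 q [-0.25 -0.09 -0.31  1.35 -0.    0.54]
 case xyz [-312.9 -154.6  251.4] Y in case [ 0. -0. -1.] Z [0.846 0.533 0.   ]
(array([ 0.674,  0.993, -0.71 ]), array([-0.074, -0.25 ,  0.304]))
(array([ 0.95 ,  1.054, -0.993]), array([-0.074, -0.25 ,  0.304]))
```

Emit:
{"method": "send_rows", "body": {"rows": ".07 .1 0 -.007 -.025 .03 .2;.13 .2 0 -.015 -.05 .061 .2;.2 .3 0 -.022 -.075 .091 .2;.27 .4 0 -.03 -.1 .122 .2;.34 .5 0 -.037 -.125 .152 .2;.4 .6 -.05 -.044 -.15 .182 .2;.47 .7 -.15 -.052 -.175 .213 .2;.54 .8 -.3 -.059 -.2 .243 .2;.6 .9 -.5 -.067 -.225 .274 .2;.674 .993 -.7 -.074 -.25 .304 .2"}}

```text
t: 3.8
position: [0.4638, 0.0896, 0.1555]
tcp_rot: [[0.765, 0.636, -0.099], [0.048, 0.098, 0.994], [0.642, -0.766, 0.045]]
contact_force: [2.1, -0.1, -0.2]
grip_width: 0.6
```

```bash
python3 -c "
from go import *
st();print(rel(*pose((-95,10,66),45)))
im,d=bot.read_camera('side');cv2.imwrite('pics/s1.png',cv2.resize(im[200:360,180:400],(800,582),interpolation=cv2.INTER_CUBIC))
print([ (np.round(r['location'],4),round(r['confidence'],2)) for r in bot.search_frame('lever_grip','side')[:1]])
m=bot.masks_of('lever_grip','side')[0]['mask'];P=cloud('side',m,d);Q=(P-C)@W*1000;print(np.round(np.percentile(Q,[2,50,98],axis=0)))
"
```

```text
t 3.8 pos [0.4638 0.0896 0.1555] F [ 2.1 -0.1 -0.2] w 0.6 q [ 0.22 -0.35 -1.03  0.19 -0.04  0.12]
 case xyz [-156.8   -8.7  155.5] Y in case [ 0.642 -0.042 -0.766] Z [0.118 0.992 0.045]
(array([ 0.346,  0.172, -0.514]), array([-0.01 , -0.03 ,  0.037]))
[(array([0.5197, 0.1327, 0.0806]), 0.83)]
[[-353. -366.   -1.]
 [-298. -315.    3.]
 [-218. -146.  108.]]
```

View pics/s1.png

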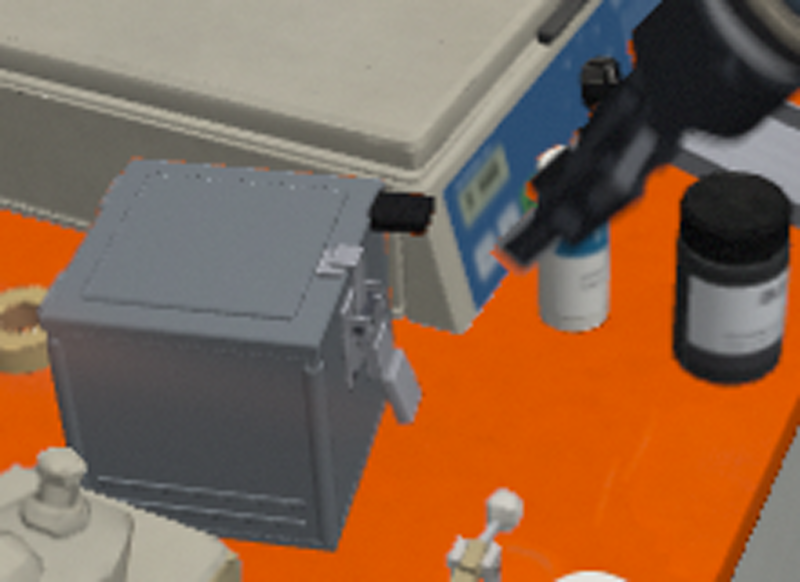

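Emit:
{"method": "send_rows", "body": {"rows": ".06 .06 -.1 -.005 -.015 .018 .2;.12 .134 -.2 -.01 -.03 .037 .2;.173 .134 -.337 -.01 -.03 .037 .2;.21 .143 -.37 -.01 -.03 .037 .2;.25 .15 -.41 -.01 -.03 .037 .2;.28 .157 -.445 -.01 -.03 .037 .2;.31 .164 -.48 -.01 -.03 .037 .2;.346 .172 -.514 -.01 -.03 .037 .2;.346 .172 -.514 -.01 -.03 .037 .2;.346 .172 -.514 -.01 -.03 .037 .2"}}

```text
t: 4.78
position: [0.5399, 0.1238, 0.0559]
tcp_rot: [[0.706, 0.677, -0.209], [0.151, 0.145, 0.978], [0.692, -0.722, 0.0]]
contact_force: [-9.9, -3.3, -5.6]
grip_width: 0.595
```

```bash
python3 -c "
from go import *
st();print(rel(*pose((-95,10,66),45)))
im,d=bot.read_camera('side');cv2.imwrite('pics/s2.png',cv2.resize(im[230:330,220:360],(800,571),interpolation=cv2.INTER_CUBIC))
"
```

```text
t 4.78 pos [0.5399 0.1238 0.0559] F [-9.9 -3.3 -5.6] w 0.595 q [ 0.23  0.08 -1.13 -0.4  -0.02  0.02]
 case xyz [-75.1   8.3  55.9] Y in case [ 0.692 -0.005 -0.722] Z [0.007 1.    0.   ]
(array([-0.035,  0.001, -0.016]), array([ 0.001, -0.006,  0.002]))
```

View pics/s2.png

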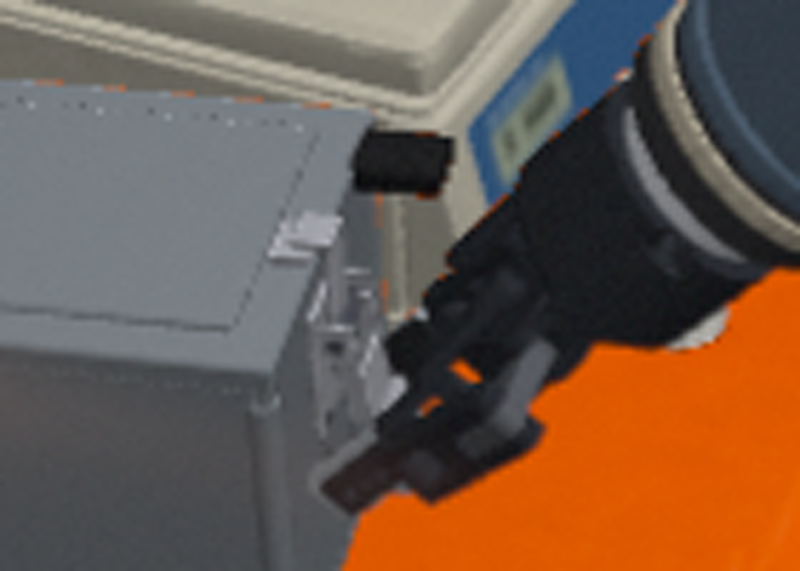

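```bash
python3 -c "
from go import *
print(rel(*pose((-95,10,66),58)));print(rel(*pose((-95,10,66),58,back=-4)))
"
```

```text
(array([-0.051, -0.002, -0.03 ]), array([-0.014,  0.064,  0.002]))
(array([-0.041, -0.   , -0.047]), array([-0.014,  0.064,  0.002]))
```

Emit:
{"method": "send_rows", "body": {"rows": "-.04 -.002 -.01 -.007 .032 .001 .2;-.051 -.002 -.03 -.014 .064 .002 .2;-.051 -.002 -.03 -.014 .064 .002 .2;-.051 -.002 -.03 -.014 .064 .002 .2;-.051 -.002 -.03 -.014 .064 .002 -1;-.051 -.002 -.03 -.014 .064 .002 -1;-.051 -.002 -.03 -.014 .064 .002 -1;-.051 -.002 -.03 -.014 .064 .002 -1;-.051 -.002 -.03 -.014 .064 .002 -1;-.051 -.002 -.03 -.014 .064 .002 -1", "force": 40}}

```text
t: 5.67
position: [0.531, 0.1254, 0.0525]
tcp_rot: [[0.822, 0.525, -0.219], [0.183, 0.12, 0.976], [0.539, -0.842, 0.002]]
contact_force: [-4.4, 7.1, 11.3]
grip_width: 0.295
```

```bash
python3 -c "
from go import *
st()
P0=np.array([-95,66.]);piv=np.array([-79,114.]);o=P0-piv
for k,a in enumerate((.2,.4,.6,.8,1.0,1.2,1.4,1.6,1.65)):
    # swing out(-x) then up
    x=o[0]*np.cos(a)+o[1]*np.sin(a); z=-o[0]*np.sin(a)+o[1]*np.cos(a)
    D=W@np.array([x-o[0],0,z-o[1]])/200
    print(a,np.round([x-o[0],z-o[1]],1),np.round(D,3))
"
```

```text
t 5.67 pos [0.531  0.1254 0.0525] F [-4.4  7.1 11.3] w 0.295 q [ 0.24  0.06 -0.93  0.01 -0.01  0.01]
 case xyz [-83.4  11.7  52.5] Y in case [ 0.539  0.003 -0.842] Z [-0.003  1.     0.002]
0.2 [-9.2  4.1] [-0.045 -0.01   0.021]
0.4 [-17.4  10. ] [-0.085 -0.019  0.05 ]
0.6 [-24.3  17.4] [-0.119 -0.026  0.087]
0.8 [-29.6  26. ] [-0.144 -0.032  0.13 ]
1.0 [-33.   35.5] [-0.161 -0.036  0.178]
1.2 [-34.5  45.5] [-0.169 -0.037  0.228]
1.4 [-34.   55.6] [-0.166 -0.037  0.278]
1.6 [-31.5  65.4] [-0.154 -0.034  0.327]
1.65 [-30.6  67.7] [-0.149 -0.033  0.339]
```

Emit:
{"method": "send_rows", "body": {"rows": "-.022 -.005 .01 0 0 0 -1;-.045 -.01 .021 0 0 0 -1;-.085 -.019 .05 0 0 0 -1;-.119 -.026 .087 0 0 0 -1;-.144 -.032 .13 0 0 0 -1;-.161 -.036 .178 0 0 0 -1;-.169 -.037 .228 0 0 0 -1;-.166 -.037 .278 0 0 0 -1;-.154 -.034 .327 0 0 0 -1;-.154 -.034 .33 0 0 0 -1"}}

```text
t: 6.5
position: [0.4989, 0.1183, 0.1179]
tcp_rot: [[0.824, 0.523, -0.219], [0.184, 0.119, 0.976], [0.536, -0.844, 0.002]]
contact_force: [-4.7, 8.3, 1.5]
grip_width: 0.295
```

```bash
python3 -c "
from go import *
st()
im,d=bot.read_camera('side');cv2.imwrite('pics/s3.png',cv2.resize(im[230:330,220:360],(800,571),interpolation=cv2.INTER_CUBIC))
"
```

```text
t 6.5 pos [0.4989 0.1183 0.1179] F [-4.7  8.3  1.5] w 0.295 q [ 0.24 -0.13 -0.89  0.24 -0.01  0.01]
 case xyz [-116.3   11.7  117.9] Y in case [ 0.536  0.003 -0.844] Z [-0.003  1.     0.002]
```

View pics/s3.png

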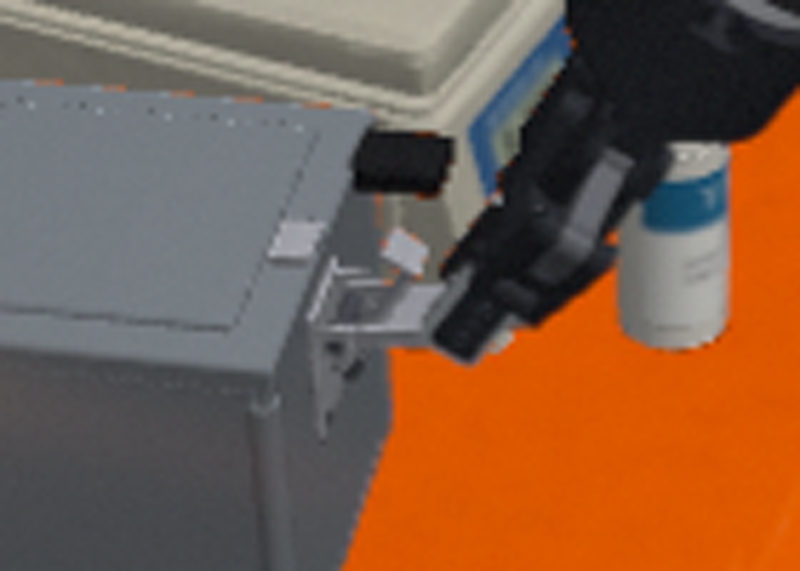

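```bash
sed -i 's/^C=.*/C=np.array([.6146,.134,0])/' go.py; python3 -c "
from go import *
s=bot.get_state();Y=np.array(s['tcp_rot'])[:,1];print('retreat60',-Y*.06/.2)
print('pre',rel(*pose((-92,-48,135.5),57,back=58)));print('grasp',rel(*pose((-92,-48,135.5),57,back=8)))
A=cloud('top',np.load('top0.npy')>0,np.load('top0.npy'));A=A[(A[:,2]>.06)&(A[:,1]<.06)&(A[:,1]>-.0)&(A[:,0]>.5)];
for lo in (.06,.1,.14,.18): 
  q=A[(A[:,2]>lo)&(A[:,2]<lo+.04)]; 
  if len(q):print(lo,np.round([q[:,0].min(),np.percentile(q[:,1],98)],3))
"
```

```text
Traceback (most recent call last):
  File "go.py", line 5, in <module>
    W=Ro.from_euler("z",yaw).as_matrix()
                        ^^^
NameError: name 'yaw' is not defined
```

```bash
sed -i 's/^C=.*/C=np.array([.6146,.134,0]);yaw=np.radians(12.5)/' go.py; python3 -c "
from go import *
s=bot.get_state();Y=np.array(s['tcp_rot'])[:,1];print('retreat60',-Y*.06/.2)
print('pre',rel(*pose((-92,-48,135.5),57,back=58)));print('grasp',rel(*pose((-92,-48,135.5),57,back=8)))
d=np.load('top0.npy');A=cloud('top',d>0,d);A=A[(A[:,2]>.06)&(A[:,1]<.05)&(A[:,1]>0)&(A[:,0]>.5)];
for lo in (.06,.1,.14,.18): 
  q=A[(A[:,2]>lo)&(A[:,2]<lo+.04)]; 
  if len(q):print(lo,np.round([q[:,0].min(),np.percentile(q[:,1],98)],3))
"
```

```text
retreat60 [-0.15683458 -0.03576838  0.25322626]
pre (array([ 0.077, -0.278,  0.255]), array([ 0.   , -0.003, -0.001]))
grasp (array([ 0.21 , -0.249,  0.045]), array([ 0.   , -0.003, -0.001]))
0.06 [0.543 0.049]
0.1 [0.552 0.049]
0.14 [0.56  0.049]
0.18 [0.936 0.049]
```

Emit:
{"method": "send_rows", "body": {"rows": "0 0 0 0 0 0 -.1;0 0 0 0 0 0 -.1;0 0 0 0 0 0 -.1;-.03 -.007 .05 0 0 0 -.1;-.06 -.014 .1 0 0 0 -.1;-.095 -.021 .15 0 0 0 -.1;-.125 -.028 .2 0 0 0 -.1;-.157 -.036 .253 0 0 0 -.1;-.1 -.12 .254 0 0 0 -.1;-.04 -.2 .255 0 0 0 -.1"}}

```text
t: 7.38
position: [0.4919, 0.0777, 0.1695]
tcp_rot: [[0.822, 0.525, -0.22], [0.185, 0.118, 0.976], [0.538, -0.843, -0.0]]
contact_force: [-1.0, 1.2, -0.2]
grip_width: 0.453
```

```bash
python3 -c "
from go import *
st()
print('pre',rel(*pose((-92,-48,135.5),57,back=58)));print('grasp',rel(*pose((-92,-48,135.5),57,back=8)))
im,d=bot.read_camera('side');r=bot.search_frame('lid_tongue','side')[:2];print([(np.round(W.T@(np.array(x['location'])-C),3),x['confidence']) for x in r])
im,d=bot.read_camera('top');r=bot.search_frame('lid_tongue','top')[:2];print([(np.round(W.T@(np.array(x['location'])-C),3),x['confidence']) for x in r])
"
```

```text
t 7.38 pos [0.4919 0.0777 0.1695] F [-1.   1.2 -0.2] w 0.453 q [ 0.12 -0.23 -0.82  0.42  0.05 -0.08]
 case xyz [-131.9  -28.5  169.5] Y in case [ 0.538  0.002 -0.843] Z [-0.003  1.    -0.   ]
pre (array([ 0.112, -0.075, -0.005]), array([ 0.001, -0.002, -0.001]))
grasp (array([ 0.245, -0.046, -0.215]), array([ 0.001, -0.002, -0.001]))
[(array([-0.01 ,  0.011,  0.139]), 0.84)]
[(array([-0.007,  0.001,  0.14 ]), 0.73), (array([-0.114,  0.01 ,  0.129]), 0.57)]
```

Emit:
{"method": "send_rows", "body": {"rows": ".06 -.05 -.005 0 0 0 -.1;.112 -.075 -.005 0 0 0 -.1;.14 -.069 -.05 0 0 0 -.1;.17 -.062 -.1 0 0 0 -.1;.21 -.053 -.16 0 0 0 -.1;.245 -.046 -.215 0 0 0 -.1;.245 -.046 -.215 0 0 0 -1;.245 -.046 -.215 0 0 0 -1;.245 -.046 -.215 0 0 0 -1;.245 -.046 -.215 0 0 0 -1"}}

```text
t: 8.42
position: [0.5405, 0.0684, 0.126]
tcp_rot: [[0.824, 0.523, -0.218], [0.184, 0.117, 0.976], [0.536, -0.844, 0.0]]
contact_force: [2.1, -2.1, -5.0]
grip_width: 0.294
```

```bash
python3 -c "
from go import *
st()
o=np.array([-162,5.])
for a in np.arange(.1,1.01,.1).tolist()+[.96,.98]:
    x=o[0]*np.cos(a)+o[1]*np.sin(a); z=-o[0]*np.sin(a)+o[1]*np.cos(a)
    D=W@np.array([x-o[0],0,z-o[1]])/200
    print(round(a,2),np.round(D,3))
im,d=bot.read_camera('side');cv2.imwrite('pics/s4.png',cv2.resize(im[210:330,200:368],(800,571),interpolation=cv2.INTER_CUBIC))
"
```

```text
t 8.42 pos [0.5405 0.0684 0.126 ] F [ 2.1 -2.1 -5. ] w 0.294 q [ 0.08 -0.07 -0.81  0.26  0.07 -0.12]
 case xyz [-86.6 -48.  126. ] Y in case [ 0.536  0.001 -0.844] Z [-0.002  1.     0.   ]
0.1 [0.006 0.001 0.081]
0.2 [0.021 0.005 0.16 ]
0.3 [0.043 0.009 0.238]
0.4 [0.072 0.016 0.313]
0.5 [0.109 0.024 0.385]
0.6 [0.152 0.034 0.453]
0.7 [0.202 0.045 0.516]
0.8 [0.257 0.057 0.573]
0.9 [0.318 0.071 0.625]
1.0 [0.384 0.085 0.67 ]
0.96 [0.357 0.079 0.653]
0.98 [0.371 0.082 0.662]
```

View pics/s4.png

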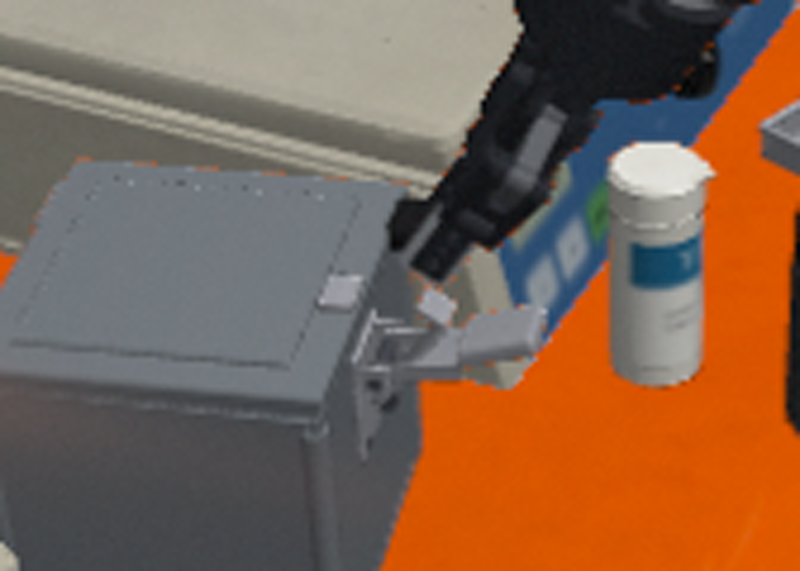

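Emit:
{"method": "send_rows", "body": {"rows": ".006 .001 .081 0 0 0 -1;.021 .005 .16 0 0 0 -1;.043 .009 .238 0 0 0 -1;.072 .016 .313 0 0 0 -1;.109 .024 .385 0 0 0 -1;.152 .034 .453 0 0 0 -1;.202 .045 .516 0 0 0 -1;.257 .057 .573 0 0 0 -1;.318 .071 .625 0 0 0 -1;.357 .079 .653 0 0 0 -1"}}

```text
t: 9.3
position: [0.6126, 0.0843, 0.2576]
tcp_rot: [[0.824, 0.524, -0.218], [0.184, 0.117, 0.976], [0.536, -0.844, 0.0]]
contact_force: [-4.0, -2.4, -0.5]
grip_width: 0.288
```

```bash
python3 -c "
from go import *
st()"
```

```text
t 9.3 pos [0.6126 0.0843 0.2576] F [-4.  -2.4 -0.5] w 0.288 q [ 0.11 -0.03 -0.42  0.62  0.06 -0.1 ]
 case xyz [-12.7 -48.  257.6] Y in case [ 0.536  0.001 -0.844] Z [-0.002  1.     0.   ]
```

Emit:
{"method": "send_rows", "body": {"rows": ".01 .002 .006 0 0 0 -1;.02 .005 .012 0 0 0 -1;.03 .007 .018 0 0 0 -1;.04 .009 .025 0 0 0 -1;.045 .01 .028 0 0 0 -1;.045 .01 .028 0 0 0 -1;.045 .01 .028 0 0 0 -1;.045 .01 .028 0 0 0 -1;.045 .01 .028 0 0 0 -1;.045 .01 .028 0 0 0 -1"}}

```text
t: 10.13
position: [0.618, 0.0854, 0.2605]
tcp_rot: [[0.826, 0.519, -0.217], [0.184, 0.116, 0.976], [0.532, -0.847, 0.0]]
contact_force: [-34.9, -9.6, 14.0]
grip_width: 0.288
```

```bash
python3 -c "
from go import *
st()"
```

```text
t 10.13 pos [0.618  0.0854 0.2605] F [-34.9  -9.6  14. ] w 0.288 q [ 0.11 -0.01 -0.39  0.63  0.06 -0.09]
 case xyz [ -7.2 -48.2 260.5] Y in case [ 0.532  0.001 -0.847] Z [-0.001  1.     0.   ]
```

Emit:
{"method": "send_rows", "body": {"rows": "-.025 -.006 -.015 0 0 0 -1;-.025 -.006 -.015 0 0 0 -.1;-.025 -.006 -.015 0 0 0 -.1;-.025 -.006 -.015 0 0 0 -.1;-.08 -.02 .08 0 0 0 -.1;-.14 -.03 .17 0 0 0 -.1;-.2 -.04 .25 0 0 0 -.1;-.35 -.05 .25 0 0 0 -.1;-.5 -.1 .25 0 0 0 -.1;-.65 -.12 .25 0 0 0 -.1"}}

```text
t: 10.97
position: [0.4903, 0.0619, 0.3122]
tcp_rot: [[0.823, 0.524, -0.218], [0.184, 0.117, 0.976], [0.537, -0.844, -0.0]]
contact_force: [-0.4, -0.5, 0.8]
grip_width: 0.449
```

```bash
python3 -c "
from go import *
st()
for c in('side','top'):
    im,d=bot.read_camera(c);cv2.imwrite('pics/v_%s.png'%c,im);np.save('v_%s.npy'%c,d)
    for n in('vial_mid','vial','clip','lid','lever_grip'):
        print(c,n,[(np.round(W.T@(np.array(x['location'])-C)*1000,1),round(x['confidence'],2)) for x in bot.search_frame(n,c)[:2]])
    m=bot.masks_of('vial',c)
    if m:
        P=(cloud(c,m[0]['mask'],d)-C)@W*1000;np.save('P_%s.npy'%c,P);print(len(P),np.round(np.percentile(P,[2,10,50,90,98],axis=0)))
a=cv2.imread('pics/v_side.png')[190:350,180:390];b=cv2.imread('pics/v_top.png')[110:270,170:380]
cv2.imwrite('pics/v.png',np.vstack([cv2.resize(x,(394,300),interpolation=cv2.INTER_CUBIC) for x in (a,b)]))
"
```

```text
t 10.97 pos [0.4903 0.0619 0.3122] F [-0.4 -0.5  0.8] w 0.449 q [ 0.08 -0.31 -0.5   0.82  0.08 -0.12]
 case xyz [-137.   -43.5  312.2] Y in case [ 0.537  0.001 -0.844] Z [-0.002  1.    -0.   ]
side vial_mid [(array([ -2.7,  -8.6, 104.9]), 0.58), (array([-280. , -327.8,    5.3]), 0.57)]
side vial [(array([  1.6,  -7.5, 109.5]), 0.84), (array([-217.8,  162.1,   63.2]), 0.44)]
side clip [(array([-5.8, -5.7, 95.6]), 0.82)]
side lid [(array([ 12.5,  47.9, 228. ]), 0.97)]
side lever_grip [(array([-119.8,   15.6,  132.8]), 0.71)]
397 [[-43. -19.  96.]
 [-38. -12. 101.]
 [  1.  -5. 109.]
 [ 38.  -1. 112.]
 [ 45.   1. 114.]]
top vial_mid [(array([ -9.5, -13.5, 112.6]), 0.59), (array([-258.7, -126.2,  109.9]), 0.58)]
top vial [(array([ -9.8, -13.2, 109.6]), 0.53), (array([-260.3, -124.7,  113.7]), 0.32)]
top clip [(array([-12.9, -19.5,  96.9]), 0.58)]
top lid [(array([-106. ,    1.6,  124. ]), 0.63)]
top lever_grip [(array([-99.2,   2.6, 122.7]), 0.47)]
337 [[-41. -23. 102.]
 [-36. -21. 106.]
 [ -6. -14. 110.]
 [ 23.  -7. 113.]
 [ 31.  -6. 114.]]
```

View pics/v.png

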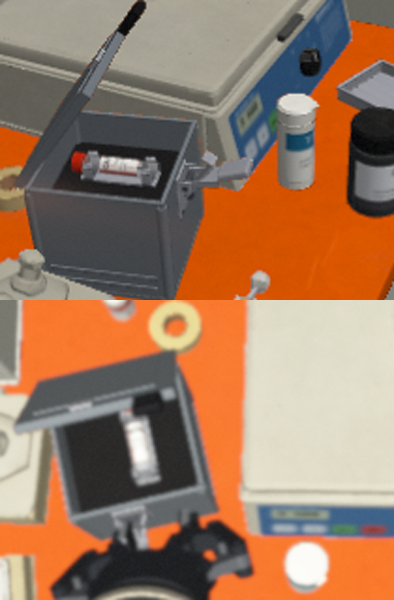

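```bash
python3 -c "
from go import *
from scipy.optimize import least_squares
for c in('side','top'):
    P=np.load('P_%s.npy'%c);Q=P[(abs(P[:,0])<22)&(P[:,2]>96)]
    f=least_squares(lambda v:np.hypot(Q[:,1]-v[0]-v[2]*Q[:,0],Q[:,2]-v[1])-9,[-8,103,0],loss='soft_l1')
    print(c,len(Q),f.x,np.round(np.percentile(Q,[5,50,95],axis=0)))
    # case walls' rim
    d=np.load('v_%s.npy'%c);A=(cloud(c,d>0,d)-C)@W*1000
    R=A[(A[:,2]>124)&(A[:,2]<136)&(abs(A[:,0])<40)&(abs(A[:,1])<90)]
    L=R[R[:,1]>0,1];r=R[R[:,1]<0,1];print(' rim left',np.round(np.percentile(L,[3,97])) if len(L) else 0,'right',np.round(np.percentile(r,[3,97])) if len(r) else 0)
    F=A[(A[:,2]>124)&(A[:,2]<136)&(abs(A[:,1]+40)<25)&(A[:,0]<-40)&(A[:,0]>-90)];print(' front rim x',np.round(np.percentile(F[:,0],[3,97])))
"
```

```text
side 207 [-1.09521108e+01  1.02976123e+02  3.28159855e-03] [[-20. -13.  99.]
 [ -0.  -4. 108.]
 [ 20.  -0. 112.]]
 rim left [66. 73.] right [-69. -61.]
 front rim x [-72. -42.]
top 209 [-1.35656142e+01  1.02810409e+02  6.79605799e-03] [[-20. -22. 105.]
 [ -0. -15. 110.]
 [ 19.  -6. 113.]]
 rim left [63. 68.] right [-72. -67.]
 front rim x [-70. -65.]
```

```bash
python3 -c "
from go import *
T=(0,-12,101)
print('pre',rel(*pose(T,60,tcp=True,back=100)));print('fin',rel(*pose(T,60,tcp=True)))"
```

```text
pre (array([ 0.386,  0.246, -0.621]), array([-0.003,  0.013, -0.001]))
fin (array([ 0.63 ,  0.3  , -1.054]), array([-0.003,  0.013, -0.001]))
```

Emit:
{"method": "send_rows", "body": {"rows": ".05 .03 -.08 0 .002 0 -.1;.1 .06 -.16 -.001 .004 0 -.1;.15 .09 -.24 -.001 .006 0 -.1;.2 .125 -.32 -.002 .008 0 -.1;.25 .155 -.4 -.002 .01 0 -.1;.29 .185 -.47 -.003 .012 0 -.1;.34 .215 -.55 -.003 .013 -.001 -.1;.386 .246 -.621 -.003 .013 -.001 -.1;.386 .246 -.621 -.003 .013 -.001 -.1;.386 .246 -.621 -.003 .013 -.001 -.1"}}

```text
t: 12.5
position: [0.5679, 0.1114, 0.1869]
tcp_rot: [[0.846, 0.487, -0.216], [0.187, 0.107, 0.976], [0.499, -0.867, -0.0]]
contact_force: [-0.3, -0.1, -0.4]
grip_width: 0.453
```

```bash
python3 -c "
from go import *
st();T=(0,-12,101)
print('fin',rel(*pose(T,60,tcp=True)))"
```

```text
t 12.5 pos [0.5679 0.1114 0.1869] F [-0.3 -0.1 -0.4] w 0.453 q [ 0.19 -0.04 -0.58  0.5   0.02 -0.03]
 case xyz [-50.5 -11.9 186.9] Y in case [ 0.499 -0.001 -0.867] Z [ 0.001  1.    -0.   ]
fin (array([ 0.247,  0.054, -0.43 ]), array([ 0., -0.,  0.]))
```

Emit:
{"method": "send_rows", "body": {"rows": ".035 .008 -.06 0 0 0 -.1;.07 .015 -.12 0 0 0 -.1;.105 .023 -.18 0 0 0 -.1;.14 .03 -.24 0 0 0 -.1;.17 .037 -.3 0 0 0 -.1;.195 .043 -.34 0 0 0 -.1;.22 .048 -.38 0 0 0 -.1;.235 .052 -.41 0 0 0 -.1;.247 .054 -.43 0 0 0 -.1;.247 .054 -.43 0 0 0 -.1"}}

```text
t: 13.33
position: [0.6178, 0.1221, 0.1012]
tcp_rot: [[0.846, 0.488, -0.215], [0.186, 0.107, 0.977], [0.5, -0.866, -0.0]]
contact_force: [-0.9, -0.6, 0.3]
grip_width: 0.449
```

```bash
python3 -c "
from go import *
st()
im,d=bot.read_camera('side');cv2.imwrite('pics/s5.png',cv2.resize(im[190:310,180:348],(800,571),interpolation=cv2.INTER_CUBIC))"
```

```text
t 13.33 pos [0.6178 0.1221 0.1012] F [-0.9 -0.6  0.3] w 0.449 q [ 0.19  0.16 -0.62  0.27  0.01 -0.02]
 case xyz [  0.5 -12.3 101.2] Y in case [ 0.5   -0.001 -0.866] Z [ 0.001  1.    -0.   ]
```

View pics/s5.png

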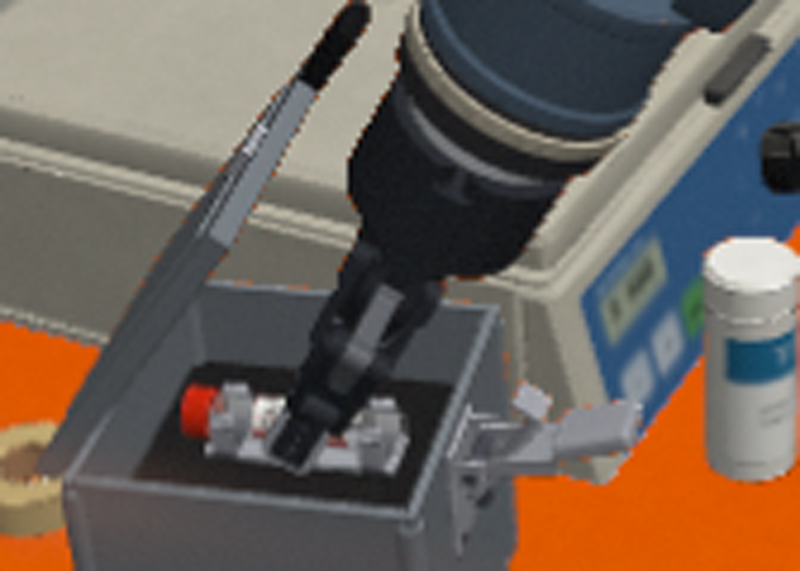

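Emit:
{"method": "send_rows", "body": {"rows": "0 0 0 0 0 0 -1;0 0 0 0 0 0 -1;0 0 0 0 0 0 -1;0 0 0 0 0 0 -1;0 0 0 0 0 0 -1;0 0 0 0 0 0 -1;0 0 0 0 0 0 -1;0 0 0 0 0 0 -1;0 0 0 0 0 0 -1;0 0 0 0 0 0 -1", "force": 60}}

```text
t: 14.22
position: [0.6179, 0.1223, 0.1023]
tcp_rot: [[0.845, 0.489, -0.215], [0.186, 0.108, 0.977], [0.501, -0.865, -0.0]]
contact_force: [-6.0, -0.9, 6.9]
grip_width: 0.181
```

```bash
python3 -c "
from go import *
st()"
```

```text
t 14.22 pos [0.6179 0.1223 0.1023] F [-6.  -0.9  6.9] w 0.181 q [ 0.19  0.15 -0.62  0.27  0.01 -0.02]
 case xyz [  0.7 -12.2 102.3] Y in case [ 0.501 -0.001 -0.865] Z [ 0.001  1.    -0.   ]
```

Emit:
{"method": "send_rows", "body": {"rows": "0 0 0 0 0 0 -.2;0 0 0 0 0 0 -.2;0 0 0 0 0 0 -.2;0 0 0 -.003 .014 0 -.2;0 0 -.007 -.006 .027 0 -.2;0 0 -.014 -.006 .027 0 -.2;0 0 -.014 -.006 .027 0 -.5;0 0 -.014 -.006 .027 0 -1;0 0 -.014 -.006 .027 0 -1;0 0 -.014 -.006 .027 0 -1", "force": 30}}

```text
t: 15.05
position: [0.6173, 0.1223, 0.0987]
tcp_rot: [[0.885, 0.414, -0.215], [0.195, 0.091, 0.977], [0.424, -0.906, -0.0]]
contact_force: [2.3, 2.7, -1.4]
grip_width: 0.188
```

```bash
python3 -c "
from go import *
st()"
```

```text
t 15.05 pos [0.6173 0.1223 0.0987] F [ 2.3  2.7 -1.4] w 0.188 q [ 0.19  0.2  -0.52  0.42  0.01 -0.02]
 case xyz [  0.1 -12.   98.7] Y in case [ 0.424 -0.001 -0.906] Z [ 0.001  1.    -0.   ]
```

Emit:
{"method": "send_rows", "body": {"rows": "0 0 0 0 0 0 -1;0 0 0 0 0 0 -1;0 0 0 0 0 0 -1;0 0 0 0 0 0 -1;0 0 .015 0 0 0 -1;0 0 .03 0 0 0 -1;0 0 .045 0 0 0 -1;0 0 .06 0 0 0 -1;0 0 .08 0 0 0 -1;0 0 .1 0 0 0 -1", "force": 60}}

```text
t: 15.88
position: [0.618, 0.1221, 0.1196]
tcp_rot: [[0.885, 0.414, -0.215], [0.195, 0.091, 0.977], [0.424, -0.906, -0.001]]
contact_force: [-0.4, 0.3, 0.1]
grip_width: 0.184
```

```bash
python3 -c "
from go import *
st()
im,d=bot.read_camera('side');cv2.imwrite('pics/s6.png',cv2.resize(im[190:310,180:348],(800,571),interpolation=cv2.INTER_CUBIC))"
```

```text
t 15.88 pos [0.618  0.1221 0.1196] F [-0.4  0.3  0.1] w 0.184 q [ 0.19  0.18 -0.48  0.47  0.01 -0.02]
 case xyz [  0.7 -12.3 119.6] Y in case [ 0.424 -0.001 -0.906] Z [ 0.001  1.    -0.001]
```

View pics/s6.png

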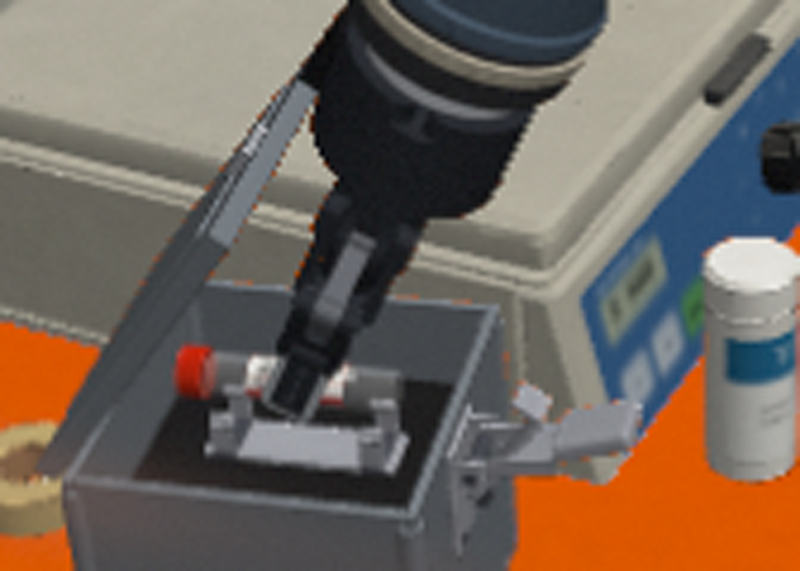

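Emit:
{"method": "send_rows", "body": {"rows": "-.02 -.005 .05 0 0 0 -1;-.05 -.011 .1 0 0 0 -1;-.075 -.016 .15 0 0 0 -1;-.1 -.022 .2 0 0 0 -1;-.18 -.04 .3 0 0 0 -1;-.28 -.06 .4 0 0 0 -1;-.38 -.08 .48 0 0 0 -1;-.48 -.1 .54 0 0 0 -1;-.59 -.13 .58 0 0 0 -1;-.7 -.15 .6 0 0 0 -1"}}

```text
t: 16.77
position: [0.4768, 0.0919, 0.2411]
tcp_rot: [[0.884, 0.416, -0.215], [0.195, 0.091, 0.977], [0.426, -0.905, -0.001]]
contact_force: [0.3, 0.1, 0.2]
grip_width: 0.183
```

```bash
python3 -c "
from go import *
st();s=bot.get_state()
R0=np.array(s['tcp_rot']);ang=np.radians(-21.3-12.5)
print('dxy to tray',(np.array([.4186,-.242])-s['position'][:2])/.2,'rotz',ang/np.pi)
bot.read_camera('side')
for c in('top','side'):
    im,d=bot.read_camera(c)
    for n in('vial','vial_mid'): print(c,n,[(np.round(x['location'],3),round(x['confidence'],2)) for x in bot.search_frame(n,c)[:2]])
    m=bot.masks_of('vial',c)
    if m:
        P=cloud(c,m[0]['mask'],d);Q=(P-s['position'])@W*1000;print(len(Q),np.round(np.percentile(Q,[3,50,97],axis=0)))
    m=bot.masks_of('tray',c)
    if m:
        P=cloud(c,m[0]['mask'],d);P=P[abs(P[:,2])<.03];print(cv2.minAreaRect(P[:,:2].astype(np.float32)*1000))
"
```

```text
t 16.77 pos [0.4768 0.0919 0.2411] F [0.3 0.1 0.2] w 0.183 q [ 0.18 -0.21 -0.54  0.8   0.01 -0.03]
 case xyz [-143.6  -11.3  241.1] Y in case [ 0.426 -0.001 -0.905] Z [ 0.001  1.    -0.001]
dxy to tray [-0.29118336 -1.66941471] rotz -0.18777777777777777
top vial [(array([0.493, 0.096, 0.255]), 0.71)]
top vial_mid [(array([0.496, 0.092, 0.255]), 0.59)]
365 [[ -4. -11.   4.]
 [ 22.  -2.  12.]
 [ 44.   8.  16.]]
((419.4998779296875, -242.21888732910156), (97.3904800415039, 148.98458862304688), 67.83042907714844)
side vial [(array([0.492, 0.1  , 0.25 ]), 0.81)]
side vial_mid [(array([0.484, 0.096, 0.246]), 0.77)]
388 [[-42.  -2.  -4.]
 [ 14.   7.   7.]
 [ 44.  12.  13.]]
((418.2585144042969, -255.42453002929688), (131.017578125, 163.82676696777344), 68.58316802978516)
```

Emit:
{"method": "send_rows", "body": {"rows": "-.015 -.085 0 0 0 -.01 -1;-.03 -.17 0 0 0 -.02 -1;-.045 -.26 0 0 0 -.03 -1;-.06 -.34 0 0 0 -.04 -1;-.075 -.43 0 0 0 -.05 -1;-.09 -.51 0 0 0 -.06 -1;-.105 -.6 0 0 0 -.07 -1;-.12 -.68 0 0 0 -.08 -1;-.135 -.77 0 0 0 -.09 -1;-.15 -.85 0 0 0 -.095 -1"}}

```text
t: 18.15
position: [0.4476, -0.0787, 0.2388]
tcp_rot: [[0.903, 0.421, 0.083], [-0.075, -0.036, 0.997], [0.423, -0.906, -0.0]]
contact_force: [0.4, 0.0, -0.0]
grip_width: 0.182
```

Emit:
{"method": "send_rows", "body": {"rows": "-.015 -.085 0 0 0 -.01 -1;-.03 -.17 0 0 0 -.02 -1;-.045 -.26 0 0 0 -.03 -1;-.06 -.34 0 0 0 -.04 -1;-.075 -.43 0 0 0 -.05 -1;-.09 -.51 -.05 0 0 -.06 -1;-.105 -.6 -.15 0 0 -.07 -1;-.12 -.68 -.28 0 0 -.08 -1;-.135 -.77 -.42 0 0 -.09 -1;-.145 -.815 -.55 0 0 -.096 -1"}}

```text
t: 18.98
position: [0.4185, -0.2423, 0.1277]
tcp_rot: [[0.839, 0.392, 0.376], [-0.34, -0.16, 0.927], [0.424, -0.906, -0.001]]
contact_force: [0.7, 0.3, -0.8]
grip_width: 0.184
```

```bash
python3 -c "
from go import *
st();s=bot.get_state();a=np.radians(-21.9);V=Ro.from_euler('z',a).as_matrix();T=np.array([.419,-.2405,0])
p=np.array(s['position']);print('tcp in tray',np.round(V.T@(p-T)*1000,1),'Y in tray',np.round(V.T@np.array(s['tcp_rot'])[:,1],3))
for c in('top','side'):
    im,d=bot.read_camera(c)
    m=bot.masks_of('vial',c)
    if m:
        P=cloud(c,m[0]['mask'],d);Q=(P-T)@V*1000;print(c,len(Q),np.round(np.percentile(Q,[3,50,97],axis=0)));Q=Q[Q[:,2]>30]
        for lo in range(-60,60,15):
            q=Q[(Q[:,0]>lo)&(Q[:,0]<lo+15)]
            if len(q)>5: print('  ',lo,len(q),np.round(np.percentile(q[:,2],[10,95]),1),np.round(np.percentile(q[:,1],[5,95])))
im,d=bot.read_camera('side');cv2.imwrite('pics/s7.png',cv2.resize(im[160:280,320:488],(800,571),interpolation=cv2.INTER_CUBIC))
"
```

```text
t 18.98 pos [ 0.4185 -0.2423  0.1277] F [ 0.7  0.3 -0.8] w 0.184 q [-0.58 -0.12 -0.77  0.49  0.08 -0.17]
 case xyz [-272.9 -324.9  127.7] Y in case [ 0.348 -0.241 -0.906] Z [ 0.568  0.823 -0.001]
tcp in tray [  0.2  -1.8 127.7] Y in tray [ 0.424 -0.002 -0.906]
top 313 [[ -3. -13.  48.]
 [ 25.  -0. 140.]
 [ 48.   9. 146.]]
   -15 20 [139.3 195.4] [-7.  9.]
   0 79 [137.2 147.6] [-9.  8.]
   15 86 [136.  142.1] [-8.  8.]
   30 98 [135.  143.3] [-9.  9.]
   45 20 [138.3 142.7] [-8.  8.]
side 183 [[-47.  -4. 122.]
 [-22.   6. 133.]
 [ 41.  11. 139.]]
   -60 16 [126.  137.2] [-4. 13.]
   -45 48 [125.1 138.4] [-3.  9.]
   -30 32 [126.7 138.2] [-2.  9.]
   15 39 [126.8 138.8] [-0. 10.]
   30 41 [126.4 139.3] [-0. 11.]
```

View pics/s7.png

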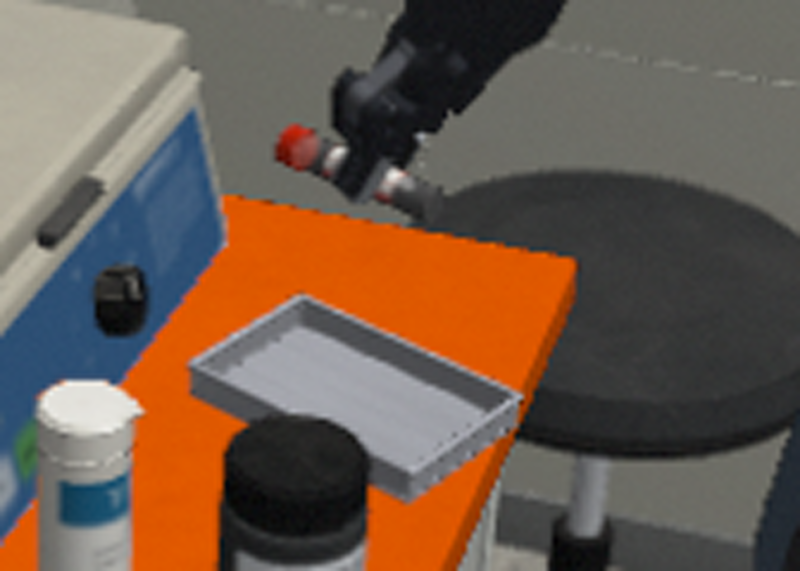

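Emit:
{"method": "send_rows", "body": {"rows": "0 .005 -.08 0 0 0 -1;0 .009 -.16 0 0 0 -1;0 .009 -.25 0 0 0 -1;0 .009 -.34 0 0 0 -1;0 .009 -.42 0 0 0 -1;0 .009 -.48 0 0 0 -1;0 .009 -.53 0 0 0 -1;0 .009 -.56 0 0 0 -1;0 .009 -.58 0 0 0 -1;0 .009 -.58 0 0 0 -1"}}

```text
t: 20.07
position: [0.4194, -0.239, 0.0133]
tcp_rot: [[0.84, 0.393, 0.373], [-0.338, -0.159, 0.928], [0.424, -0.906, -0.0]]
contact_force: [0.2, 0.5, 0.3]
grip_width: 0.18
```

Emit:
{"method": "send_rows", "body": {"rows": "0 0 -.002 0 0 0 -1;0 0 -.004 0 0 0 -1;0 0 -.006 0 0 0 -1;0 0 -.008 0 0 0 -1;0 0 -.01 0 0 0 -1;0 0 -.012 0 0 0 -1;0 0 -.012 0 0 0 -1;0 0 -.012 0 0 0 -1;0 0 -.012 0 0 0 -1;0 0 -.012 0 0 0 -1"}}

```text
t: 20.9
position: [0.4187, -0.239, 0.0105]
tcp_rot: [[0.84, 0.392, 0.374], [-0.339, -0.159, 0.927], [0.423, -0.906, -0.0]]
contact_force: [-0.1, 0.6, -0.2]
grip_width: 0.181
```

Emit:
{"method": "send_rows", "body": {"rows": "0 0 -.002 0 0 0 -1;0 0 -.004 0 0 0 -1;0 0 -.006 0 0 0 -1;0 0 -.008 0 0 0 -1;0 0 -.01 0 0 0 -1;0 0 -.01 0 0 0 -1;0 0 -.01 0 0 0 -1;0 0 -.01 0 0 0 -1;0 0 -.01 0 0 0 -1;0 0 -.01 0 0 0 -1"}}

```text
t: 21.73
position: [0.4188, -0.239, 0.0085]
tcp_rot: [[0.84, 0.392, 0.374], [-0.339, -0.159, 0.927], [0.423, -0.906, -0.0]]
contact_force: [-0.5, -0.1, -0.5]
grip_width: 0.186
```

Emit:
{"method": "send_rows", "body": {"rows": "0 0 -.002 0 0 0 -1;0 0 -.004 0 0 0 -1;0 0 -.006 0 0 0 -1;0 0 -.008 0 0 0 -1;0 0 -.008 0 0 0 -1;0 0 -.008 0 0 0 -1;0 0 -.008 0 0 0 -1;0 0 -.008 0 0 0 -1;0 0 -.008 0 0 0 -1;0 0 -.008 0 0 0 -1"}}

```text
t: 22.57
position: [0.4188, -0.2391, 0.007]
tcp_rot: [[0.84, 0.393, 0.374], [-0.339, -0.159, 0.927], [0.424, -0.906, -0.0]]
contact_force: [-2.3, 2.2, 5.5]
grip_width: 0.185
```

Emit:
{"method": "send_rows", "body": {"rows": "0 0 0 0 0 0 -.5;0 0 0 0 0 0 -.4;0 0 0 0 0 0 -.3;0 0 0 0 0 0 -.2;0 0 0 0 0 0 -.1;0 0 0 0 0 0 -.1;-.01 .004 .023 0 0 0 -.1;-.03 .012 .07 0 0 0 -.1;-.06 .024 .14 0 0 0 -.1;-.1 .04 .23 0 0 0 -.1", "force": 20}}

```text
t: 23.4
position: [0.398, -0.2305, 0.0529]
tcp_rot: [[0.841, 0.391, 0.374], [-0.339, -0.158, 0.928], [0.422, -0.907, -0.0]]
contact_force: [0.3, -0.7, 0.1]
grip_width: 0.449
```

Emit:
{"method": "send_rows", "body": {"rows": "-.03 .01 .1 0 0 0 -.1;-.06 .02 .2 0 0 0 -.1;-.09 .03 .3 0 0 0 -.1;-.12 .03 .4 0 0 0 -.1;-.15 .03 .5 0 0 0 -.1;-.18 .03 .6 0 0 0 -.1;-.21 .03 .7 0 0 0 -.1;-.24 .03 .8 0 0 0 -.1;-.24 .03 .8 0 0 0 -.1;-.24 .03 .8 0 0 0 -.1"}}

```text
t: 24.23
position: [0.3509, -0.2254, 0.2142]
tcp_rot: [[0.839, 0.394, 0.374], [-0.338, -0.16, 0.927], [0.425, -0.905, -0.001]]
contact_force: [0.4, 0.7, -0.6]
grip_width: 0.453
```

```bash
python3 -c "
from go import *
st();a=np.radians(-21.9);V=Ro.from_euler('z',a).as_matrix();T=np.array([.419,-.2405,0])
ims=[]
for c in('top','side'):
    im,d=bot.read_camera(c);ims.append(im)
    m=bot.masks_of('vial',c)
    if m:
        P=cloud(c,m[0]['mask'],d);Q=(P-T)@V*1000;print(c,'vial',len(Q),np.round(np.percentile(Q,[3,50,97],axis=0)))
    for n in('lid','lever_grip','jar','tub','cup'): print(c,n,[(np.round(x['location'],3),round(x['confidence'],2)) for x in bot.search_frame(n,c)[:1]])
a=cv2.resize(ims[0][130:350,160:480],(480,330),interpolation=cv2.INTER_CUBIC);b=cv2.resize(ims[1][170:350,180:460],(480,309),interpolation=cv2.INTER_CUBIC)
cv2.imwrite('pics/end.png',np.vstack([a,b[:270]]))
"
```

```text
t 24.23 pos [ 0.3509 -0.2254  0.2142] F [ 0.4  0.7 -0.6] w 0.453 q [-0.66 -0.34 -0.7   0.79  0.11 -0.25]
 case xyz [-335.2 -293.8  214.2] Y in case [ 0.35  -0.242 -0.905] Z [ 0.566  0.824 -0.001]
top vial 457 [[-41. -10.   0.]
 [  2.   3.  18.]
 [ 46.  11.  23.]]
top lid [(array([0.63 , 0.127, 0.227]), 0.74)]
top lever_grip [(array([0.497, 0.116, 0.138]), 0.87)]
top jar [(array([ 0.385, -0.04 ,  0.115]), 0.94)]
top tub [(array([ 0.48 , -0.049,  0.109]), 0.94)]
top cup [(array([0.368, 0.23 , 0.064]), 0.72)]
side vial 272 [[-44. -22.   3.]
 [ -9.   8.  16.]
 [ 41.  12.  22.]]
side lid [(array([ 0.414, -0.236,  0.013]), 0.56)]
side lever_grip [(array([0.495, 0.126, 0.133]), 0.73)]
side jar [(array([ 0.381, -0.024,  0.071]), 0.84)]
side tub [(array([ 0.478, -0.032,  0.069]), 0.77)]
side cup [(array([0.367, 0.242, 0.068]), 0.96)]
```

View pics/end.png

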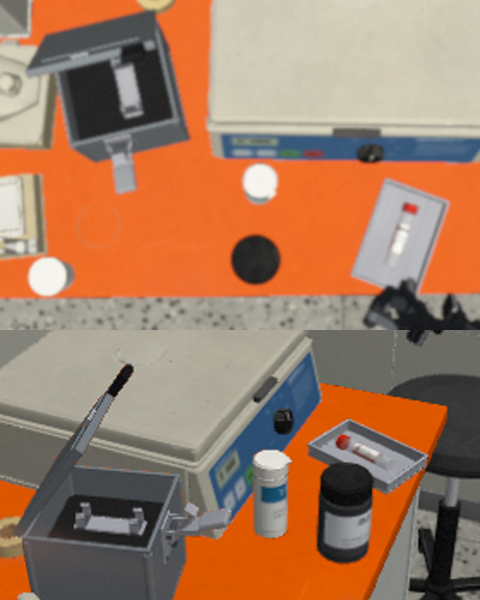

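```bash
python3 -c "
from go import *
for c in('side','top'):
    im,d=bot.read_camera(c);A=(cloud(c,d>0,d)-C)@W*1000
    Q=A[(A[:,2]>150)&(A[:,2]<235)&(abs(A[:,1]+5)<60)&(A[:,0]>-40)&(A[:,0]<75)]
    if len(Q)<50: print(c,len(Q));continue
    for it in range(4):
        k=np.polyfit(Q[:,2],Q[:,0],1);r=Q[:,0]-np.polyval(k,Q[:,2]);Q=Q[abs(r)<max(3,1.5*r.std())]
    print(c,len(Q),'angle',np.arctan2(1,-k[0]))
"
```

```text
side 176 angle 0.9440021814132131
top 1008 angle 0.9387061247813283
```

```bash
python3 -c "
from go import *
bot.hand_in();st()"
```

```text
the job is handed in; nothing more can be done
the job is handed in; nothing more can be done
```

The job is done and handed in at about 24 s of the 72 s allowed. The latch is flipped over, the lid is raised, and the vial lies in the tray. The hand-in reports no verdict.

- **Latch:** the last pictures show the lever still standing out to the front and its claw clear of the lid.
- **Lid:** I raised it until it pressed back with about 39 N (total wrist force) at the stop, so I take it to be there. Plane fits to the depth images gave 0.94 rad, against the 0.96 nominal. That is within what I trust the fit to, but I did not confirm the last 0.02 rad.
- **Vial:** my first grip pushed the hand up, so I opened and gripped again about 2.5 mm lower, leaning 25 degrees. It then came out of both clips cleanly and stayed level in the hand. I lowered it until it touched the tray floor at about 6 N and then let go. Both cameras show it lying flat inside the tray, about midway along it.
- **Bystanders:** the jar, tub and cup are where they started to within a few mm, which is about the networks' error. The jar's y from the top camera differs by 6 mm between the first and last readings, but the side camera shows no such shift.
- **Contact:** on the way in to the latch the fingers met something at about 12 N, probably the case front, because a joint was near its limit. I steepened the hand's angle and it went on normally.

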